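Couple the scrubber drive unit to the steel pad holder

TASK

Lift the cordless scrubber's drive unit out of its charging dock and push its keyed spindle straight down into the hub of the steel scrubbing-pad holder, turning the unit until the key slips into the hub's keyway. Keep pushing until the unit's shoulder sits flush on the hub and the holder's springy cushion is pressed more than half-way down, and finish like that, still gripping the unit and pressing (do not let go or put anything down). Keep the jar, the two loose pegs and the pedal bin where they are.

Things in the scene. Friction and masses are not known exactly. Their poses are not given: they have to be found in the camera images.
- unit: Battery drive unit of a scrubber, about 0.42 kg, upright in the dock at the start. Origin: centre of its flat underside (the shoulder), z up along the spindle axis. White round gearhead 54 mm in diameter, z 0 to 30 mm; above it a black rubber grip, a plain cylinder 42 mm in diameter, to the top at z 110 mm. +x: the side with the orange thumb switch and stripe.
- grip (a point): Point on the unit's axis, 80 mm above its shoulder, where to grip the rubber from above; being round it may be gripped at any yaw.
- tip (a point): Lower end of the unit's steel spindle, on the axis, 28 mm below the shoulder. The spindle is 18 mm in diameter, its last 4 mm tapering to 12 mm; the lowest 10 mm are a plain round nose without key. Turns with the unit's body, not with the key.
- key_level (a point): On the spindle's axis, 18 mm below the shoulder: lower end of its one brass key, 6 mm wide, 16 mm long (2 to 18 mm below the shoulder), standing out to 13.5 mm from the axis. The motor stopped anywhere: the key points up to 0.6 rad to either side of the unit's +x (not reported; find it by feel or eye). The stiff gearbox holds it there. Axes as the unit's.
- dock: Round white charging dock fixed to the shelf, 44 mm high, 100 mm in diameter at the foot, 72 mm at the top, with a plain round well 40 mm wide and 34 mm deep, in which the spindle hangs loosely (no key fit); the unit's shoulder rests on its rim. Lift the unit straight up by over 30 mm to free it. Origin: centre of its underside.
- holder: Round steel scrubbing-pad holder lying loose on the shelf, 0.44 kg: green scouring disc 96 mm in diameter, 8 mm thick; black springy cushion; steel plate 92 mm in diameter at 21 to 25 mm height; in its centre the upright steel hub, 40 mm in diameter, top face 46 mm above the shelf. Origin: centre of its underside, z up; +x: direction of the keyway.
- hub (a point): Centre of the hub's top face; sinks with the plate; +x towards the keyway (red mark). Bore 20 mm in diameter, 32 mm deep, keyway 9 mm wide, reaching 15 mm from the axis, over the full depth. The nose enters at any yaw; the key then rides on the top face until within about 0.12 rad of the keyway. Fully home, the unit's shoulder rests on this face.
- hubplate (a joint): How far the holder's spring cushion is pressed down, metres: 0 at rest, 0.006 at the stop. The plate and hub sink by this much. About 2 N starts it moving, then about 2 N per mm (about 6 N at 2 mm, 14 N at the stop).
- jar: Empty open glass jar, 76 mm in diameter, 98 mm tall, standing loose; bystander. Origin: centre of its underside.
- peg_yellow: Yellow plastic clothes peg, 75 mm long, 14 mm wide, 10 mm high, lying loose; bystander. Origin: underside near its middle, x along it.
- peg_blue: Blue plastic clothes peg, same size, lying loose; bystander.
- bin: Squat orange pedal bin, 166 mm in diameter, 163 mm tall, 1.1 kg, lid shut, pedal to its -x side; bystander. Origin: centre of its underside.

How it is judged:
On the way, in this order (a step that is already met when the one before it is completed fails the run):
1. the drive unit is lifted clear of its dock in the gripper (height (world z) of tip above 0.05 m and contact force between the fingers and unit above 1 N and contact force between unit and dock below 0.1 N), for 0.2 s.
2. the spindle's nose stands upright in the hub's bore (horizontal distance between tip and hub below 0.004 m and z of tip in the frame of hub below -0.005 m and angle between the z axis of unit and the z axis of hub, either way round below 0.12 rad), for 0.1 s.
At the end, for the whole second after the job is handed in: The unit's shoulder is within 2.5 mm of the hub's face, its axis within 4 mm and 0.08 rad of the hub's; the cushion is over half-way down (3 mm) and the push on the holder over 4 N; the fingers grip the unit (over 2 N); the holder lies flat on the shelf; the unit is at rest (z of unit in the frame of hub below 0.0025 m and horizontal distance between unit and hub below 0.004 m and angle between the z axis of unit and the z axis of hub, either way round below 0.08 rad and value of joint hubplate above 0.003 m and contact force between the fingers and unit above 2 N and contact force between unit and holder above 4 N and angle between holder's own z axis and vertical below 0.08 rad and height (world z) of holder below 0.005 m and linear speed of unit below 0.02 m/s); the arm keeps its last pose, push and grip.
It fails at once if the glass jar is shifted by more than 20 mm or tipped (distance of jar from where it was at the start of the episode above 0.02 m or angle between jar's own z axis and vertical above 0.35 rad).
It fails at once if a peg is shifted by more than 25 mm (distance of any of peg_yellow, peg_blue from where it was at the start of the episode above 0.025 m).
It fails at once if the bin is shifted by more than 20 mm or tipped (distance of bin from where it was at the start of the episode above 0.02 m or angle between bin's own z axis and vertical above 0.2 rad).
It also fails if it takes over 48 s, if anything falls off the work surface, if the arm or the gripper's body presses on something with over 40 N, if the wrist force passes 120 N, or if a joint passes its speed limit or range.

ROBOT

A 7-joint arm with a two-finger parallel gripper is mounted at the origin on the work surface. World frame = base frame: x ahead of the robot, y to its left, z up, the work surface at z = 0. Lengths are in m, angles in rad, forces in N, time in s.
With the tool pointing down it reaches from about 0.4 to 0.85 m from the base axis. Payload 10.4 kg.
Tool frame: the origin (TCP) lies on the centre line of the jaws, within the pads' length; the fingertips stand 22 mm ahead of it and the grasp point (between the pads) lies 3 mm ahead of it; z points along the fingers, y is the line along which they close (so a half turn about z gives the same grasp; the last joint's range is limited). The gripper opens to 87 mm and grips with 3 to 60 N. Pads are 19 mm wide; open, the fingers measure 117 mm over their backs; the gripper's body (75 mm by 190 mm) begins 51 mm behind the grasp point.
Start: joints at [1.157, 0.332, -0.065, 1.46, 0.022, 1.35, -0.088], TCP at [0.238, -0.578, 0.245] pointing down, gripper open.
Joint ranges: [-2.6, 2.6], [-0.5, 2.12], [-1.47, 1.34], [0.16, 2.42], [-1.27, 4.41], [0.06, 2.06], [-2.6, 2.6]. Speed limits (rad/s): [2.22, 2.22, 2.79, 2.79, 3.14, 3.14, 3.14].

INTERFACE

Orientations are given as a unit quaternion [x, y, z, w].
In Python, from bench import r, optics gives the robot as it stands (r), with the cameras (optics).
- The arm moves only by the shell command python3 jog.py 'ROWS' [FORCE]. ROWS is a JSON list of rows, 1 to 12 of them, each of 5 numbers: dx, dy, dz in m, then a turn about the tool's z in rad, then the finger opening in m; each row is the pose to reach, as a shift and turn from the pose commanded when the command began, along the tool's axes at that moment; what a row does not reach only later rows make up. A row lasts 1/10 s, in which the tool goes at most 0.05 m and 0.15 rad, less where a joint would pass 70% of its speed; a pose out of reach is approached as far as the arm can. The fingers move at their own pace and stop on an object; FORCE is the grip in N (left out, the last holds). Time passes only in rows, so rows that do not move let the fingers close. It prints the time, the measured TCP pose, the force, the opening and the grip force at its end.
- r.read_state(): the state, without advancing time (a new reading comes with each control period).
- optics.camera(name): name is "side" or "top"; returns a dict with "img" (420x560x3 uint8, red, green, blue), "fx", "fy", "cx", "cy" (pixels), "pose" (4x4, takes a point from camera to world coordinates). Camera axes: x right, y down, z forward; pixel columns grow to the right and rows downward; lengths in m; the calibration is good to about 2 mm. A picture is of the moment at which its call begins. There is no depth.
- r.close_job(): hands the job in; it is judged then, once.
The state is a dict: "time": time; "joint_positions": joint angles; "joint_vel": joint speeds; "joint_torque": joint torques, N m; "ee_pos": TCP position; "eef_rot": TCP orientation; "ft_force": force on the tool from outside, world axes, zero at the start; "torque": the same for the moment, N m; "width": finger opening in m; "grip_force": force on a finger pad.
Only numpy, scipy, OpenCV 4.12 (cv2) and the standard library are available. Lean on these libraries where they do the work, as an engineer would, in place of code of your own. Each camera call takes 0.05 s, during which the arm holds its last target. There are 200 camera calls.

## Working session

There is one attempt and no reset: what is moved stays moved. The work goes in short steps, Python scripts to look and compute and a shell command to move; the robot and the scene stay as the last step left them, time stands still between calls to the robot, and variables do not carry over. Pictures are saved under pics/ and viewed, at most 10 in all, crops included, and the job is handed in when it is done.

```bash
mkdir -p pics; ls
python3 - <<'E'
from bench import r, optics
import cv2,numpy as np
for n in ("top","side"):
    c=optics.camera(n); cv2.imwrite(f"pics/{n}0.png",c["img"][:,:,::-1]); print(n,c["fx"],c["fy"],c["cx"],c["cy"],np.round(c["pose"],4).tolist())
s=r.read_state(); print({k:np.round(v,4).tolist() for k,v in s.items()})
E
```

```text
bench.py
jog.py
pics
top 407.4863653980479 407.4863653980479 279.26688350281563 204.5401405008874 [[-0.0107, -0.9964, 0.0836, 0.5112], [-0.9998, 0.0095, -0.0146, 0.1408], [0.0138, -0.0838, -0.9964, 1.1033], [0.0, 0.0, 0.0, 1.0]]
side 505.2785913434163 505.2785913434163 279.53938551836364 217.73246787922128 [[0.9689, -0.1998, 0.1461, 0.4704], [-0.2467, -0.7345, 0.6322, -0.5208], [-0.019, -0.6486, -0.7609, 0.8545], [0.0, 0.0, 0.0, 1.0]]
{'time': 0.1, 'joint_positions': [1.1574, 0.3328, -0.0647, 1.4608, 0.0216, 1.3499, -0.0885], 'joint_vel': [-0.0017, -0.0007, -0.0, -0.0019, -0.0009, 0.0003, -0.0012], 'joint_torque': [0.0017, -62.4547, 0.0247, -39.0717, -0.0616, 0.0367, 0.0001], 'ee_pos': [0.238, -0.5776, 0.2438], 'eef_rot': [0.981, 0.1942, -0.0001, -0.0006], 'ft_force': [0.4335, -1.0272, 0.2796], 'torque': [-0.0191, 0.0329, -0.0039], 'grip_force': 0.0, 'width': 0.0869}
```

View pics/top0.png

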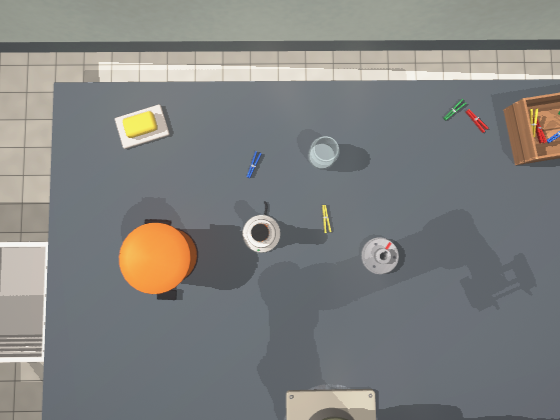

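View pics/side0.png

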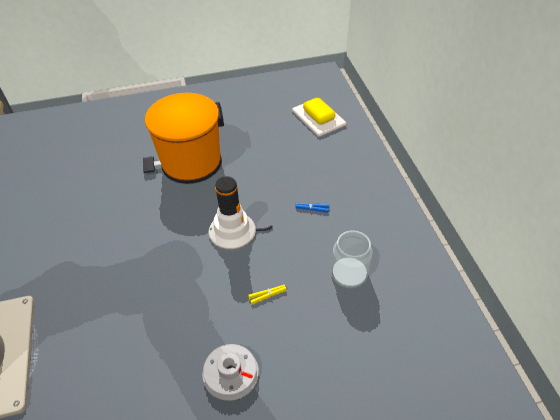

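The top view shows the holder near (380,256), the unit in its dock at about (260,232), the jar at (323,152), pegs at (254,165) and (326,219), and the bin at (157,258). The side view shows the holder at (231,370) and the unit's top at (227,186). I'll enlarge the holder and the unit.

Run:
```python
import cv2,numpy as np
t=cv2.imread("pics/top0.png"); s=cv2.imread("pics/side0.png")
f=lambda im,x,y,w,h:cv2.resize(im[y:y+h,x:x+w],(400,300),interpolation=cv2.INTER_CUBIC)
a=np.vstack([np.hstack([f(t,340,226,80,60),f(t,225,200,80,60)]),np.hstack([f(s,190,340,80,60),f(s,180,170,107,80)])])
cv2.imwrite("pics/crop0.png",a)
```

```text
(no output)
```

View pics/crop0.png

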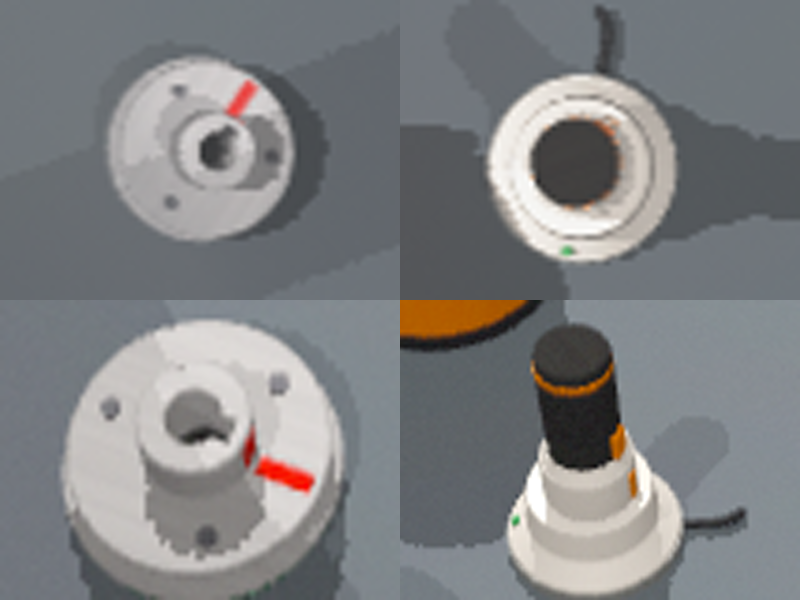

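The enlarged crop gives these full-image pixels:

| Feature | Top view | Side view |
|---|---|---|
| Hub face centre | (382.8, 255.3) | (228.6, 362.8) |
| Red mark | (385.6, 248) to (390, 243) | – |
| Unit top | (259.7, 232.2) | (225.5, 184) |
| Orange stripe on gearhead | – | about (241.6, 219) |
| Orange switch | – | about (238, 207.5) |

```bash
cat > h.py <<'E'
from bench import r, optics
import numpy as np
C={n:optics.camera(n) for n in("top","side")}
def onz(n,u,v,z):
    c=C[n];P=np.array(c["pose"]);d=P[:3,:3]@[(u-c["cx"])/c["fx"],(v-c["cy"])/c["fy"],1]
    return P[:3,3]+d*(z-P[2,3])/d[2]
def proj(n,p):
    c=C[n];P=np.array(c["pose"]);q=P[:3,:3].T@(np.array(p)-P[:3,3]);return np.array([q[0]/q[2]*c["fx"]+c["cx"],q[1]/q[2]*c["fy"]+c["cy"]])
E
python3 - <<'E'
from h import *
print("hub",onz("top",382.8,255.3,.046),onz("side",228.6,362.8,.046))
print("unit",onz("top",259.7,232.2,.154),onz("side",225.5,184,.154))
a,b=onz("top",385.6,248,.025),onz("top",390,243,.025);print("red top",np.arctan2(*(b-a)[1::-1]),a,b)
a,b=onz("side",242,373.5,.025),onz("side",252,376.4,.025);print("red side",np.arctan2(*(b-a)[1::-1]),a,b)
u=.5*(onz("top",259.7,232.2,.154)+onz("side",225.5,184,.154))
for y in np.arange(-2,1,.2):
    print(round(y,2),[proj("side",u+[R*np.cos(y),R*np.sin(y),z-.154]).round(1).tolist() for R,z in((.027,.06),(.022,.09))],proj("top",u+[.022*np.cos(y),.022*np.sin(y),.09-.154]).round(1))
for n,p in (("jar",(323,153)),("yel",(326,219)),("blue",(254,165)),("bin",(157,258))): print(n,onz("top",*p,0.08 if n in("jar",) else .163 if n=="bin" else 0.005))
E
```

```text
hub [ 0.46565122 -0.14105139  0.046     ] [ 0.46267224 -0.1390944   0.046     ]
unit [0.52680443 0.1730517  0.154     ] [0.52494622 0.17194222 0.154     ]
red top -0.7491022480974154 [ 0.48381054 -0.15468662  0.025     ] [ 0.49683153 -0.16679511  0.025     ]
red side -0.5455234410617915 [ 0.48114715 -0.15409643  0.025     ] [ 0.49662203 -0.16348911  0.025     ]
-2.0 [[227.3, 225.2], [226.4, 213.8]] [268.9 236.6]
-1.8 [[229.9, 225.3], [228.6, 213.9]] [269.5 234.9]
-1.6 [[232.5, 225.1], [230.8, 213.7]] [269.7 233.2]
-1.4 [[235.0, 224.4], [232.9, 213.1]] [269.5 231.4]
-1.2 [[237.4, 223.4], [234.8, 212.3]] [269.  229.7]
-1.0 [[239.5, 222.0], [236.5, 211.2]] [268.2 228.1]
-0.8 [[241.1, 220.4], [238.0, 209.9]] [267.1 226.7]
-0.6 [[242.4, 218.6], [239.0, 208.4]] [265.8 225.6]
-0.4 [[243.2, 216.7], [239.7, 206.8]] [264.2 224.8]
-0.2 [[243.4, 214.7], [239.9, 205.2]] [262.5 224.3]
-0.0 [[243.1, 212.8], [239.7, 203.6]] [260.7 224.1]
0.2 [[242.4, 210.9], [239.0, 202.1]] [259.  224.3]
0.4 [[241.1, 209.3], [238.0, 200.8]] [257.3 224.8]
0.6 [[239.5, 207.9], [236.6, 199.6]] [255.7 225.7]
0.8 [[237.5, 206.8], [235.0, 198.7]] [254.4 226.9]
jar [0.72796594 0.01282174 0.08      ]
yel [ 0.56297061 -0.00112132  0.005     ]
blue [0.71214514 0.19241613 0.005     ]
bin [0.47036955 0.40728787 0.163     ]
```

```bash
R='[0.55,-0.58,0,0,0.087]'; python3 jog.py '[[0.55,-0.58,0,0,0.087],[0.55,-0.58,0,0,0.087],[0.55,-0.58,0,0,0.087],[0.55,-0.58,0,0,0.087],[0.55,-0.58,0,0,0.087],[0.55,-0.58,0,0,0.087],[0.55,-0.58,0,0,0.087],[0.55,-0.58,0,0,0.087],[0.55,-0.58,0,0,0.087],[0.55,-0.58,0,0,0.087],[0.55,-0.58,0,0,0.087],[0.55,-0.58,0,0,0.087]]' 30
```

```text
time: 1.4
ee_pos: [0.4542, -0.0161, 0.2448]
eef_rot: [0.981, 0.194, 0.0, 0.0]
ft_force: [0.8, -0.6, -0.3]
width: 0.0871
grip_force: 0.0
```

```bash
cat > d.py <<'E'
import sys,numpy as np
from bench import r, optics
from scipy.spatial.transform import Rotation as R
s=r.read_state();t=np.array([float(x) for x in sys.argv[1:4]])
print("tool delta",np.round(R.from_quat(s["eef_rot"]).as_matrix().T@(t-s["ee_pos"]),4),"pos",np.round(s["ee_pos"],4),"j7",s["joint_positions"][6],"f",np.round(s["ft_force"],2),s["width"],s["grip_force"])
E
python3 jog.py '[[0.139,-0.147,0,0,0.087],[0.139,-0.147,0,0,0.087],[0.139,-0.147,0,0,0.087],[0.139,-0.147,0,0,0.087],[0.139,-0.147,0,0,0.087],[0.139,-0.147,0,0,0.087]]'; python3 d.py 0.526 0.1725 0.127
```

```text
time: 2.0
ee_pos: [0.5262, 0.1723, 0.2439]
eef_rot: [0.981, 0.196, -0.001, -0.001]
ft_force: [0.1, -0.5, -0.4]
width: 0.0868
grip_force: 0.0
tool delta [ 0.000e+00 -1.000e-04  1.169e-01] pos [0.5262 0.1723 0.2439] j7 -1.7229778698667901 f [ 0.08 -0.49 -0.45] 0.08684642439598846 0.0
```

```bash
python3 jog.py '[[0,0,0.05,0,0.087],[0,0,0.09,0,0.087],[0,0,0.117,0,0.087],[0,0,0.117,0,0.087],[0,0,0.117,0,0.03],[0,0,0.117,0,0.03],[0,0,0.117,0,0.03],[0,0,0.117,0,0.03],[0,0,0.117,0,0.03],[0,0,0.117,0,0.03]]' 35; python3 d.py 0.526 0.1725 0.127
```

```text
time: 3.0
ee_pos: [0.5266, 0.1713, 0.1279]
eef_rot: [0.981, 0.194, 0.0, -0.0]
ft_force: [-1.5, 2.4, 1.2]
width: 0.047
grip_force: 1.6
tool delta [-0.0001 -0.0014  0.0009] pos [0.5266 0.1713 0.1279] j7 -1.7929337329728128 f [-1.5   2.39  1.25] 0.047003189128126115 1.620514914393425
```

Still closing: one finger has reached the rubber and is sliding the unit to the centre.

```bash
python3 jog.py '[[0,0,0,0,0.03],[0,0,0,0,0.03],[0,0,0,0,0.03],[0,0,0,0,0.03]]' 35; python3 jog.py '[[0,0,-0.03,0,0.03],[0,0,-0.06,0,0.03],[0,0,-0.085,0,0.03],[0,0,-0.085,0,0.03],[0,0,-0.085,0,0.03]]'
python3 - <<'E'
from h import *
import cv2
for n in C: cv2.imwrite(f"pics/{n}1.png",C[n]["img"][:,:,::-1])
t,s=[C[n]["img"][:,:,::-1] for n in("top","side")]
f=lambda im,x,y,w,h:cv2.resize(im[y:y+h,x:x+w],(400,600),interpolation=cv2.INTER_CUBIC)
cv2.imwrite("pics/crop1.png",np.hstack([f(t,200,150,120,180),f(s,185,90,100,150)]))
E
python3 d.py 0.464 -0.140 0.21
```

```text
time: 3.4
ee_pos: [0.5265, 0.1715, 0.1279]
eef_rot: [0.981, 0.194, 0.0, -0.0]
ft_force: [-2.1, 3.8, 5.5]
width: 0.0413
grip_force: 34.9
time: 3.9
ee_pos: [0.5263, 0.1698, 0.2114]
eef_rot: [0.981, 0.194, -0.001, 0.001]
ft_force: [-1.0, 0.1, -4.5]
width: 0.0412
grip_force: 34.9
tool delta [-0.175   0.2631  0.0011] pos [0.5257 0.1699 0.2106] j7 -1.739449852503771 f [-1.15 -0.44 -3.81] 0.041408006430609545 34.87890676246025
```

View pics/crop1.png

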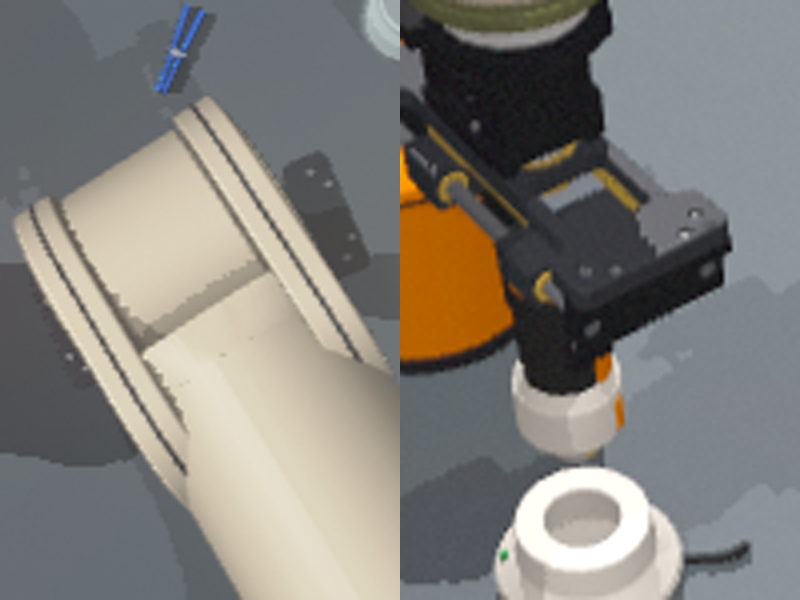

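The unit hangs free of the dock in the side view. The gearhead spans crop x 512–622, which is side columns 312.6/4 apart, and its lowest rim is at crop y of about 458. I'll compare that with the projection at the TCP axis.

Run:
```python
from h import *
s=r.read_state();p=s["ee_pos"];print(np.round(p,4))
a=np.linspace(0,2*np.pi,200)
zs=.127+0.0
for zo in(.124,.127):
  P=np.array([proj("side",[p[0]+.027*np.cos(t),p[1]+.027*np.sin(t),z]) for t in a for z in (zo,zo+.03)])
  Q=(P-[185,90]+.5)*4
  print(zo,"crop x",Q[:,0].min()+400,Q[:,0].max()+400,"y",Q[:,1].max())
  print("y bottoms; 1mm x/y shift px:",(proj("side",p)-proj("side",np.array(p)+[.001,0,0]))*4,(proj("side",p)-proj("side",np.array(p)+[0,.001,0]))*4)
# check hub/jar static
img=C["side"]["img"][150:165].copy()
```

```text
[0.5258 0.1703 0.2109]
0.124 crop x 510.56350523654385 626.9948563356797 y 462.99869514248576
y bottoms; 1mm x/y shift px: [-2.13007117  0.39772163] [0.38044271 1.43916617]
0.127 crop x 509.81380580894336 626.5294759492963 y 458.8739411490311
y bottoms; 1mm x/y shift px: [-2.13007117  0.39772163] [0.38044271 1.43916617]
```

```bash
python3 jog.py '[[-0.175,0.263,0,0,0.03],[-0.175,0.263,0,0,0.03],[-0.175,0.263,0,0,0.03],[-0.175,0.263,0,0,0.03],[-0.175,0.263,0,0,0.03],[-0.175,0.263,0,0,0.03],[-0.175,0.263,0,0,0.03],[-0.175,0.263,0,0,0.03],[-0.175,0.263,0,0,0.03]]'; python3 jog.py '[[0,0,0.02,0,0.03],[0,0,0.02,0,0.03],[0,0,0.02,0,0.03]]'
python3 - <<'E'
from h import *
import cv2
s=C["side"]["img"][:,:,::-1]
cv2.imwrite("pics/side2.png",s)
cv2.imwrite("pics/crop2.png",cv2.resize(s[270:410,170:310],(600,600),interpolation=cv2.INTER_CUBIC))
E
python3 d.py 0.4638 -0.1395 0.19
```

```text
time: 5.0
ee_pos: [0.4647, -0.1384, 0.2119]
eef_rot: [0.981, 0.194, -0.0, -0.0]
ft_force: [-0.4, 0.6, -3.6]
width: 0.0415
grip_force: 34.9
time: 5.3
ee_pos: [0.4649, -0.1377, 0.1925]
eef_rot: [0.981, 0.195, -0.0, -0.0]
ft_force: [0.6, 0.6, -3.2]
width: 0.0414
grip_force: 34.9
tool delta [-0.0019  0.0005  0.0032] pos [ 0.4654 -0.1384  0.1932] j7 -1.0323465956313933 f [-0.88 -0.39 -4.36] 0.041482091889511824 34.91782711353153
```

View pics/crop2.png

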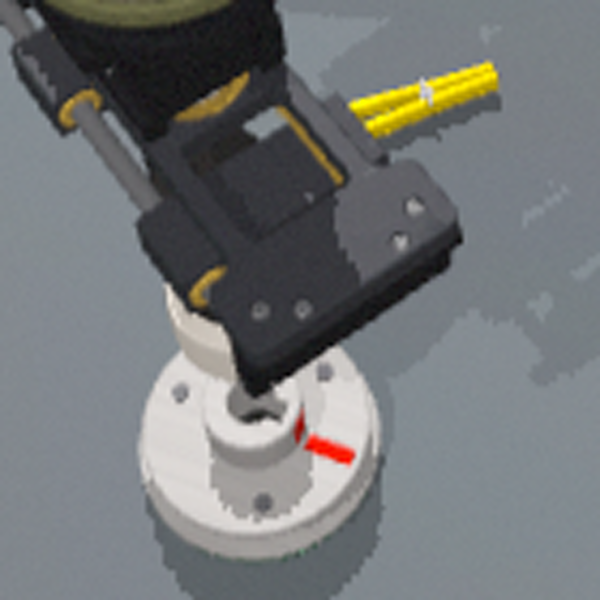

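The gripper hides the spindle here. The hub's face is unobstructed from below at about (255,405) in the crop, and the red mark is at about (330,450). I'll continue by position and feel.

```bash
python3 jog.py '[[-0.001,0,0.02,0,0.03],[-0.001,0,0.03,0,0.03],[-0.001,0,0.034,0,0.03],[-0.001,0,0.038,0,0.03],[-0.001,0,0.038,0,0.03]]'; python3 d.py 0.4638 -0.1395 0.148
```

```text
time: 5.9
ee_pos: [0.464, -0.1396, 0.1549]
eef_rot: [0.981, 0.194, -0.0, 0.0]
ft_force: [-3.5, -0.8, -0.0]
width: 0.0416
grip_force: 34.9
tool delta [-0.0002 -0.0001  0.0069] pos [ 0.464  -0.1396  0.1549] j7 -1.0539616003069125 f [-3.52 -0.78 -0.04] 0.04163094106584097 34.926500032888725
```

A lateral force of -3.5 N in x means the taper is touching the bore rim, so I'll yield towards -x and continue down.

```bash
python3 jog.py '[[-0.0015,-0.0005,0,0,0.03],[-0.0015,-0.0005,0.001,0,0.03],[-0.0015,-0.0005,0.002,0,0.03]]'; python3 jog.py '[[0,0,0.001,0,0.03],[0,0,0.002,0,0.03]]'
```

```text
time: 6.2
ee_pos: [0.4626, -0.1398, 0.153]
eef_rot: [0.981, 0.194, 0.0, 0.0]
ft_force: [-1.3, -1.3, 1.2]
width: 0.0417
grip_force: 34.9
time: 6.4
ee_pos: [0.4626, -0.1398, 0.1509]
eef_rot: [0.981, 0.194, 0.0, 0.0]
ft_force: [-2.8, -1.6, 5.2]
width: 0.0414
grip_force: 34.9
```

```bash
python3 jog.py '[[0,0,-0.003,0,0.03],[-0.0015,0.0002,-0.003,0,0.03],[-0.0015,0.0002,-0.003,0,0.03]]';  python3 jog.py '[[0,0,0.001,0,0.03],[0,0,0.002,0,0.03],[0,0,0.002,0,0.03]]'; python3 jog.py '[[0,0,0.001,0,0.03],[0,0,0.002,0,0.03],[0,0,0.002,0,0.03]]'
```

```text
time: 6.7
ee_pos: [0.4609, -0.14, 0.1533]
eef_rot: [0.981, 0.194, 0.0, -0.0]
ft_force: [-0.8, 0.4, -4.1]
width: 0.0417
grip_force: 34.9
time: 7.0
ee_pos: [0.4609, -0.1401, 0.1512]
eef_rot: [0.981, 0.194, -0.0, -0.0]
ft_force: [-0.5, -0.3, -4.4]
width: 0.0415
grip_force: 34.9
time: 7.3
ee_pos: [0.461, -0.1403, 0.1494]
eef_rot: [0.981, 0.194, -0.0, -0.0]
ft_force: [0.5, 0.0, -2.9]
width: 0.0414
grip_force: 34.9
```

The nose is now in freely, with only the unit's weight showing. Next I'll bring the key onto the face.

```bash
python3 jog.py '[[0,0,0.001,0,0.03],[0,0,0.002,0,0.03],[0,0,0.002,0,0.03]]'; python3 jog.py '[[0,0,0.001,0,0.03],[0,0,0.001,0,0.03]]'
```

```text
time: 7.6
ee_pos: [0.4612, -0.1403, 0.1477]
eef_rot: [0.981, 0.194, 0.0, 0.0]
ft_force: [0.4, -0.5, -1.5]
width: 0.0412
grip_force: 34.9
time: 7.8
ee_pos: [0.4612, -0.1403, 0.1467]
eef_rot: [0.981, 0.194, 0.0, 0.0]
ft_force: [-1.3, 1.0, 0.4]
width: 0.0415
grip_force: 34.9
```

```bash
for i in 1; do python3 jog.py '[[0,0,0,0.15,0.03],[0,0,0,0.15,0.03]]'|sed -n '2p;4p';python3 jog.py '[[0,0,0,0.15,0.03],[0,0,0,0.15,0.03]]'|sed -n '2p;4p';python3 jog.py '[[0,0,0,0.15,0.03],[0,0,0,0.15,0.03]]'|sed -n '2p;4p'; python3 d.py 0.461 -0.14 0.148;done
```

```text
ee_pos: [0.461, -0.1402, 0.1467]
ft_force: [-0.9, -0.1, 1.1]
ee_pos: [0.4611, -0.1401, 0.1467]
ft_force: [-1.9, 0.8, 1.0]
ee_pos: [0.4611, -0.14, 0.1466]
ft_force: [-1.6, 2.6, 0.9]
tool delta [-0.0001 -0.     -0.0014] pos [ 0.4611 -0.14    0.1466] j7 -1.4945899012514807 f [-1.63  2.56  0.93] 0.04179174464841534 34.93319053086452
```

```bash
python3 jog.py '[[0,0,0,0.15,0.03],[0,0,0,0.15,0.03]]'|sed -n '2p;4p';python3 jog.py '[[0,0,0,0.15,0.03],[0,0,0,0.15,0.03]]'|sed -n '2p;4p'; python3 d.py 0.461 -0.14 0.148
```

```text
ee_pos: [0.4612, -0.1401, 0.1467]
ft_force: [-0.2, 1.5, 1.1]
ee_pos: [0.4612, -0.1401, 0.1466]
ft_force: [-0.6, 2.4, 1.8]
tool delta [-0.0003 -0.     -0.0014] pos [ 0.4612 -0.1401  0.1466] j7 -1.7886963560448645 f [-0.62  2.36  1.83] 0.04168567434369243 34.93432367686182
```

Nothing on this side, so I'll go back and search the other way.

```bash
python3 jog.py '[[0,0,0,-0.15,0.03],[0,0,0,-0.3,0.03],[0,0,0,-0.45,0.03],[0,0,0,-0.6,0.03],[0,0,0,-0.75,0.03],[0,0,0,-0.75,0.03]]'|sed -n '2p;4p';python3 jog.py '[[0,0,0,-0.15,0.03],[0,0,0,-0.15,0.03]]'|sed -n '2p;4p';python3 jog.py '[[0,0,0,-0.15,0.03],[0,0,0,-0.15,0.03]]'|sed -n '2p;4p'; python3 jog.py '[[0,0,0,-0.15,0.03],[0,0,0,-0.15,0.03]]'|sed -n '2p;4p'; python3 d.py 0.461 -0.14 0.148
```

```text
ee_pos: [0.4607, -0.141, 0.1465]
ft_force: [-1.8, -0.0, 0.3]
ee_pos: [0.461, -0.1408, 0.1465]
ft_force: [0.2, -0.9, 0.1]
ee_pos: [0.461, -0.1402, 0.1462]
ft_force: [-0.6, -0.4, -3.3]
ee_pos: [0.461, -0.1404, 0.1463]
ft_force: [-0.1, -0.3, -4.3]
tool delta [ 0.0003 -0.0002 -0.0017] pos [ 0.461  -0.1404  0.1463] j7 -0.6122959476802486 f [-0.06 -0.28 -4.3 ] 0.04136496986744569 34.92969069164246
```

The push vanished between -0.3 and -0.45 rad, so the key has dropped into the keyway. I'll push it in.

```bash
python3 jog.py '[[0,0,0.002,0,0.03],[0,0,0.004,0,0.03],[0,0,0.004,0,0.03]]'|sed -n '2p;4p'; python3 jog.py '[[0,0,0.002,0,0.03],[0,0,0.004,0,0.03],[0,0,0.004,0,0.03]]'|sed -n '2p;4p'; python3 d.py 0.461 -0.14 0.126
```

```text
ee_pos: [0.4609, -0.1403, 0.1421]
ft_force: [0.7, -0.3, -3.5]
ee_pos: [0.4609, -0.1403, 0.1382]
ft_force: [-0.1, -2.1, -4.1]
tool delta [ 0.0002 -0.0001  0.0122] pos [ 0.4609 -0.1403  0.1382] j7 -0.6165275025451907 f [-0.08 -2.09 -4.07] 0.041369458597386215 34.931212649680674
```

The key slides in freely. I'll continue to the shoulder.

```bash
python3 jog.py '[[0,0,0.003,0,0.03],[0,0,0.006,0,0.03],[0,0,0.006,0,0.03]]'|sed -n '2p;4p'; python3 jog.py '[[0,0,0.002,0,0.03],[0,0,0.002,0,0.03]]'|sed -n '2p;4p'; python3 jog.py '[[0,0,0.002,0,0.03],[0,0,0.002,0,0.03]]'|sed -n '2p;4p'; python3 d.py 0.461 -0.14 0.126
```

```text
ee_pos: [0.4609, -0.1403, 0.132]
ft_force: [1.1, -1.8, -4.4]
ee_pos: [0.4611, -0.1403, 0.1304]
ft_force: [-0.7, -0.8, -3.8]
ee_pos: [0.4612, -0.1403, 0.1287]
ft_force: [-1.1, -0.5, 2.1]
tool delta [ 0.0001 -0.0003  0.0027] pos [ 0.4612 -0.1403  0.1287] j7 -0.624204583638043 f [-1.07 -0.47  2.12] 0.041353956489337464 34.93654507678002
```

```bash
python3 jog.py '[[0,0,0.001,0,0.03],[0,0,0.002,0,0.03],[0,0,0.003,0,0.03],[0,0,0.003,0,0.03],[0,0,0.003,0,0.03],[0,0,0.003,0,0.03]]' 50
python3 - <<'E'
from h import *
import cv2
s=C["side"]["img"][:,:,::-1]
cv2.imwrite("pics/crop3.png",cv2.resize(s[290:420,170:300],(600,600),interpolation=cv2.INTER_CUBIC))
E
python3 d.py 0.461 -0.14 0.126
```

```text
time: 11.9
ee_pos: [0.4613, -0.1403, 0.126]
eef_rot: [0.913, 0.408, 0.0, 0.0]
ft_force: [-3.9, 0.8, 7.2]
width: 0.0412
grip_force: 49.9
tool delta [ 0.     -0.0004 -0.    ] pos [ 0.4613 -0.1403  0.126 ] j7 -0.6266911130608277 f [-4.17  0.42  6.45] 0.04125515526745607 49.9362897220999
```

View pics/crop3.png

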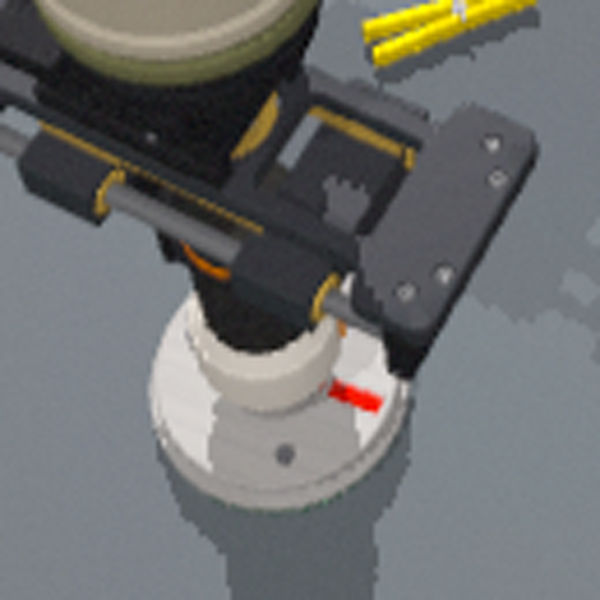

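The gearhead sits on the hub: shoulder rim at crop (265,405), and the plate looks flat and level. The push is about 11 N, which puts the cushion about 4.4 mm down. I'll add 0.5 mm, settle and hand in.

```bash
python3 jog.py '[[0,0,0.0005,0,0.03],[0,0,0.0005,0,0.03],[0,0,0.0005,0,0.03],[0,0,0.0005,0,0.03]]'; python3 -c "
from bench import r, optics
print(r.close_job())"
```

```text
time: 12.4
ee_pos: [0.4613, -0.1403, 0.1256]
eef_rot: [0.913, 0.408, 0.0, 0.0]
ft_force: [-4.0, 0.8, 7.5]
width: 0.0413
grip_force: 49.9
the job is handed in; nothing more can be done
None
```

I handed the job in at 12.4 s with the key in the keyway, the shoulder on the hub, the cushion pressed an estimated 4.5 mm or more (from an 11–12 N push) and the unit still gripped at 50 N; the hand-in call returned no verdict.

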